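Make up the hardware kits for a cabinet door and a drawer

ROBOT

A 6-joint arm with a two-finger parallel gripper is mounted at the origin on the work surface. World frame = base frame: x ahead of the robot, y to its left, z up, the work surface at z = 0. Lengths are in m, angles in rad, forces in N, time in s.
With the tool pointing down it reaches from about 0.375 to 0.975 m from the base axis. Payload 3.8 kg.
Tool frame: the origin (TCP) lies midway between the tips of the shut fingers; the grasp point (between the pads) lies 19 mm behind it; z points along the fingers, y is the line along which they close (so a half turn about z gives the same grasp; the last joint's range is limited). The gripper opens to 85 mm and grips with 20 to 120 N. Pads are 22 mm wide; open, the fingers measure 114 mm over their backs; the gripper's body (76 mm by 85 mm) begins 54 mm behind the grasp point. The pads swing forward as they close: fully open they stand 13 mm farther back than shut.
Start: joints at [1.232, 0.264, 1.604, -0, 1.274, -0.037], TCP at [0.201, 0.644, 0.231] pointing down, gripper open.
Joint ranges: [-2.63, 2.63], [-0.94, 2.18], [0.31, 2.57], [-1.31, 4.45], [0, 2.66], [-2.55, 2.55]. Speed limits (rad/s): [2.57, 2.57, 3.14, 3.14, 3.14, 3.14].

INTERFACE

Orientations are given as a rotation vector (axis times angle).
In Python, from workcell import status, read_camera, workorder, masks_of gives the robot as it stands.
- The arm moves only by the tool drive_tool, never from a script. Its argument "rows" is a list of rows, each a list of 7 numbers: the turn, a rotation vector about the tool's x, y, z in degrees, then the shift along the tool's x, y, z in m, then the opening, from 0 (shut) to 1 (fully open). In form: [[ax, ay, az, tx, ty, tz, claw], ...]. A call has 1 to 8 rows; each row shifts and turns the commanded pose from where the row before left it, along the tool's axes as they then stand; what a row does not reach is not made up. A row lasts 1/12 s, in which the tool goes at most 41.7 mm and 7.16 degrees, less where a joint would pass 70% of its speed; a pose out of reach is approached as far as the arm can. A call is refused whole if a number of a shift passes 0.0417 or a number of a turn 7.16, either way. A call with a gripper value outside its range is refused whole. The fingers move at their own pace and stop on an object; "force" is the grip in N (left out, the last holds). Time passes only in rows, so rows that do not move let the fingers close. It gives the time, the measured TCP pose, the force, the opening and the grip force at its end, in the units of the state.
- status.read_state(): the state, without advancing time (a new reading comes with each control period).
- read_camera(name): name is "side" or "top" or "wrist"; returns a dict with "color" (400x640x3 uint8, red, green, blue), "intrinsics" (3x3 intrinsics, pixels), "world_from_camera" (4x4, takes a point from camera to world coordinates); the wrist camera has in their place "mount" (4x4, takes a point from camera to tool coordinates, whose origin is the TCP and whose axes are the flange's). Camera axes: x right, y up, looking along -z (the intrinsics and any distortion apply to the point x, -y, -z); pixel columns grow to the right and rows downward; lengths in m; the calibration is good to about 2 mm. A picture is of the moment at which its call begins: read the wrist's pose just before it. There is no depth.
- workorder.finish_job(): hands the job in; it is judged then, once.
Trained networks look in a picture, given as the dict that the camera call returned (one of the last four; its "shot" number tells which), for a name from the list of things; names that differ only in an ending like _2 or _b are one class to them, and where a whole thing is asked for, a point or a joint stands for the part that bears it (a point fixed in the world has none). Each returns a list of dicts, best first, with "score" (0 to 1); they miss things now and then, are a little off and sometimes report something else, mostly with a low value. They report only what shows in the picture. A call takes as long as a camera call.
- masks_of(picture, name): "mask" (400x640 bool, what is visible of it) and "bbox" ([left, top, right, bottom] in pixels, round what is visible of it).
The state is a dict: "time": time; "q": joint angles; "joint_vel": joint speeds; "joint_torque": joint torques, N m; "tool_pos": TCP position; "tcp_rot": TCP orientation; "wrist_force": force on the tool from outside, world axes, zero at the start; "torque": the same for the moment, N m; "width": opening from 0.0 (shut) to 1.0 (fully open); "grip_force": force on a finger pad.
Only numpy, scipy, OpenCV 4.12 (cv2) and the standard library are available. Lean on these libraries where they do the work, as an engineer would, in place of code of your own. Each camera call takes 0.05 s, during which the arm holds its last target. There are 200 camera calls.

TASK

Make up two hardware kits from the loose stock on the bench, one piece to a compartment: the cup hinge, its mounting plate and the round knob for the door go in the tray with three equal compartments, in whichever of them you like. For the drawer, lay the longer bar pull in the long compartment of the other tray and stand the cam lock in its short one. Set each piece down on the tray's floor, the same way up as it was on the bench, without dropping it, let go of it, and leave the shorter pull and the levelling foot where they are.

Things in the scene. Friction and masses are not known exactly. Their poses are not given: they have to be found in the camera images.
- door_tray: Open plywood tray, fixed, outer 256 (x, its length) x 116 (y) x 28 mm high; walls and dividers 6 mm thick, all 28 mm high; floor 6 mm above the bench. Origin: centre of its underside. Door-kit tray: two dividers across it make three equal compartments, each 77 mm along x and 104 mm along y inside, centred at x = -83, 0 and +83 mm, y = 0.
- drawer_tray: Open plywood tray, fixed, outer 256 (x, its length) x 116 (y) x 28 mm high; walls and dividers 6 mm thick, all 28 mm high; floor 6 mm above the bench. Origin: centre of its underside. Drawer-kit tray: a single divider across it, centred at x = +45 mm, leaves a long compartment, 164 x 104 mm inside, centred at x = -40 mm, and a short one, 74 x 104 mm, centred at x = +85 mm, y = 0.
- cup_hinge: Steel concealed cabinet hinge, 76 mm long, 90 g: a round cup (35 mm across, 11.5 mm high) with a flange 52 mm wide (y), top at 13.5 mm, centred at x = -20.5 mm; a straight arm along x, 16 mm wide (y), 18 mm high, up to x = +38 mm, clear to grip across y near x = +15 mm. Origin: centre of its underside, z up.
- mount_plate: Steel cross-shaped hinge mounting plate: a rail 50 mm long (x), 16 mm wide (y), 16 mm high, with flat wings 3 mm thick across its middle, 52 mm overall in y and 16 mm wide in x. Can be gripped across the rail (y) above the wings. About 50 g. Origin: centre of its underside, z up.
- round_knob: Round steel furniture knob standing on its flat face, stem up: head 32 mm across from 0 to 8 mm height, tapering to a stem 18 mm across from 14 mm up to its top at 28 mm. About 60 g. Origin: centre of its underside, z up; its yaw does not matter.
- cam_lock: Steel drawer cam lock standing on its flange (30 mm across, 4 mm thick): barrel 18 mm across from 4 to 25 mm height, then a flat cam arm 13 mm wide (y), 3 mm thick, from x = -6.5 to +33.5 mm, and a small nut up to 31 mm. Grip the barrel across y. 60 g. Origin: centre of its underside, on the barrel's axis, z up; the cam points to x.
- long_pull: The longer of two dark steel bar pulls, lying flat: a square bar 12 x 12 mm, 140 mm long along x, and at its two ends a 12 mm square leg (centred at x = -64 and +64 mm) that reaches to y = -32 mm; all 12 mm high. About 110 g. Origin: under the middle of the bar, which can be gripped there across y; z up.
- short_pull: The shorter bar pull, same pattern: bar 108 mm long along x, legs centred at x = -48 and +48 mm reaching to y = -32 mm, 12 mm high. Origin under the middle of the bar. Not in either kit: it stays where it lies.
- level_foot: Levelling foot: black plastic disc 44 mm across with a threaded steel stem 10 mm across standing up to 56 mm height. Origin: centre of its underside. Not in either kit: it stays where it stands.

How it is judged:
At the end, for the whole second after the job is handed in: Each piece is in its named tray, one to a compartment (origin between its walls), underside less than 12 mm above the bench (floor 6 mm), tilted under 0.2 rad, at rest; the short pull and levelling foot are within 30 mm of their starts (((x of cup_hinge in the frame of door_tray between -0.122 and -0.0447 m and y of cup_hinge in the frame of door_tray between -0.052 and 0.052 m and x of mount_plate in the frame of door_tray between -0.0387 and 0.0387 m and y of mount_plate in the frame of door_tray between -0.052 and 0.052 m and x of round_knob in the frame of door_tray between 0.0447 and 0.122 m and y of round_knob in the frame of door_tray between -0.052 and 0.052 m) or (x of cup_hinge in the frame of door_tray between -0.122 and -0.0447 m and y of cup_hinge in the frame of door_tray between -0.052 and 0.052 m and x of round_knob in the frame of door_tray between -0.0387 and 0.0387 m and y of round_knob in the frame of door_tray between -0.052 and 0.052 m and x of mount_plate in the frame of door_tray between 0.0447 and 0.122 m and y of mount_plate in the frame of door_tray between -0.052 and 0.052 m) or (x of mount_plate in the frame of door_tray between -0.122 and -0.0447 m and y of mount_plate in the frame of door_tray between -0.052 and 0.052 m and x of cup_hinge in the frame of door_tray between -0.0387 and 0.0387 m and y of cup_hinge in the frame of door_tray between -0.052 and 0.052 m and x of round_knob in the frame of door_tray between 0.0447 and 0.122 m and y of round_knob in the frame of door_tray between -0.052 and 0.052 m) or (x of mount_plate in the frame of door_tray between -0.122 and -0.0447 m and y of mount_plate in the frame of door_tray between -0.052 and 0.052 m and x of round_knob in the frame of door_tray between -0.0387 and 0.0387 m and y of round_knob in the frame of door_tray between -0.052 and 0.052 m and x of cup_hinge in the frame of door_tray between 0.0447 and 0.122 m and y of cup_hinge in the frame of door_tray between -0.052 and 0.052 m) or (x of round_knob in the frame of door_tray between -0.122 and -0.0447 m and y of round_knob in the frame of door_tray between -0.052 and 0.052 m and x of cup_hinge in the frame of door_tray between -0.0387 and 0.0387 m and y of cup_hinge in the frame of door_tray between -0.052 and 0.052 m and x of mount_plate in the frame of door_tray between 0.0447 and 0.122 m and y of mount_plate in the frame of door_tray between -0.052 and 0.052 m) or (x of round_knob in the frame of door_tray between -0.122 and -0.0447 m and y of round_knob in the frame of door_tray between -0.052 and 0.052 m and x of mount_plate in the frame of door_tray between -0.0387 and 0.0387 m and y of mount_plate in the frame of door_tray between -0.052 and 0.052 m and x of cup_hinge in the frame of door_tray between 0.0447 and 0.122 m and y of cup_hinge in the frame of door_tray between -0.052 and 0.052 m)) and x of long_pull in the frame of drawer_tray between -0.122 and 0.042 m and y of long_pull in the frame of drawer_tray between -0.052 and 0.052 m and x of cam_lock in the frame of drawer_tray between 0.048 and 0.122 m and y of cam_lock in the frame of drawer_tray between -0.052 and 0.052 m and distance of each of short_pull, level_foot from where it was at the start of the episode below 0.03 m and height (world z) of each of cup_hinge, mount_plate, round_knob, long_pull, cam_lock below 0.012 m and angle between each of cup_hinge, mount_plate, round_knob, long_pull, cam_lock's own z axis and vertical below 0.2 rad and linear speed of each of cup_hinge, mount_plate, round_knob, long_pull, cam_lock below 0.02 m/s); the robot touches nothing.
It fails at once if a piece is dropped (touching nothing while its underside is more than 60 mm above the bench) ((contact force between cup_hinge and anything else below 0.02 N and height (world z) of cup_hinge above 0.06 m) or (contact force between mount_plate and anything else below 0.02 N and height (world z) of mount_plate above 0.06 m) or (contact force between round_knob and anything else below 0.02 N and height (world z) of round_knob above 0.06 m) or (contact force between long_pull and anything else below 0.02 N and height (world z) of long_pull above 0.06 m) or (contact force between cam_lock and anything else below 0.02 N and height (world z) of cam_lock above 0.06 m)).
It fails at once if the short pull or the levelling foot is moved more than 30 mm (distance of any of short_pull, level_foot from where it was at the start of the episode above 0.03 m).
It also fails if it takes over 136 s, if anything falls off the work surface, if the arm or the gripper's body presses on something with over 40 N, if the wrist force passes 120 N, or if a joint passes its speed limit or range.

## Working session

There is one attempt and no reset: what is moved stays moved. The work goes in short steps, Python scripts to look and compute and a tool call to move; the robot and the scene stay as the last step left them, time stands still between calls to the robot, and variables do not carry over. Pictures are saved under pics/ and viewed, at most 14 in all, crops included, and the job is handed in when it is done.

Besides the shell and the picture viewer there is one more tool, called after "Emit:" in YAML: its name, and indented under it one key for each argument. drive_tool: Moves the arm, as the interface text tells. Its arguments: {"type":"object","properties":{"rows":{"type":"array"},"force":{"type":"number"}},"required":["rows"]}

```bash
mkdir -p pics; ls
cat > h.py <<'E'
import numpy as np, cv2
from workcell import status, read_camera, workorder, masks_of
def w2p(c,P):
    M=np.linalg.inv(c["world_from_camera"]); p=(M[:3,:3]@np.atleast_2d(P).T).T+M[:3,3]
    u=(np.array(c["intrinsics"])@np.c_[p[:,0],-p[:,1],-p[:,2]].T).T
    return u[:,:2]/u[:,2:]
def p2w(c,uv,z):
    uv=np.atleast_2d(uv).astype(float); K=np.array(c["intrinsics"]); M=np.array(c["world_from_camera"])
    d=(np.linalg.inv(K)@np.c_[uv,np.ones(len(uv))].T).T; d[:,1:]*=-1
    d=d@M[:3,:3].T; t=(z-M[2,3])/d[:,2]
    return M[:3,3]+d*t[:,None]
def save(c,n): cv2.imwrite("pics/"+n,c["color"][:,:,::-1])
E
python3 - <<'E'
from h import *
np.set_printoptions(precision=4,suppress=True)
c=read_camera("top");save(c,"t0.png");print({k:v for k,v in c.items() if k!="color"})
for n in "door_tray drawer_tray cup_hinge mount_plate round_knob cam_lock long_pull short_pull level_foot".split():
    for r in masks_of(c,n)[:2]:
        ys,xs=np.nonzero(r["mask"]); m=[xs.mean(),ys.mean()]
        print(n,round(r["score"],2),r["bbox"],len(xs),p2w(c,m,0.012)[0][:2])
print(status.read_state())
c=read_camera("side");save(c,"s0.png")
E
```

```text
pics
{'intrinsics': array([[453.5654,   0.    , 317.9094],
       [  0.    , 453.5654, 208.8634],
       [  0.    ,   0.    ,   1.    ]]), 'world_from_camera': array([[ 0.0165,  0.987 , -0.1596,  0.3822],
       [-0.9998,  0.0186,  0.0119,  0.0124],
       [ 0.0147,  0.1594,  0.9871,  1.0686],
       [ 0.    ,  0.    ,  0.    ,  1.    ]]), 'shot': 1}
door_tray 0.77 [146.6, 176.8, 213.6, 292.4] 5917 [0.4871 0.3255]
drawer_tray 0.8 [422.4, 165.7, 487.9, 282.2] 5766 [ 0.5225 -0.3217]
drawer_tray 0.4 [361.9, 247.1, 382.0, 267.1] 298 [ 0.4392 -0.1237]
cup_hinge 0.6 [269.6, 203.3, 302.1, 229.9] 372 [0.5322 0.0741]
mount_plate 0.37 [344.9, 218.2, 355.3, 237.3] 156 [ 0.5134 -0.076 ]
round_knob 0.43 [314.3, 255.4, 326.4, 269.6] 150 [ 0.4294 -0.0014]
cam_lock 0.42 [344.3, 218.1, 359.5, 238.5] 199 [ 0.5117 -0.0768]
long_pull 0.86 [341.5, 146.2, 359.3, 205.6] 372 [ 0.6421 -0.0865]
short_pull 0.55 [256.1, 149.1, 280.7, 194.0] 329 [0.6422 0.1148]
level_foot 0.84 [362.1, 249.5, 383.1, 267.2] 279 [ 0.4371 -0.1235]
{'time': 0.5, 'q': array([ 1.2321,  0.2639,  1.604 ,  0.    ,  1.2737, -0.0369]), 'joint_vel': array([ 0.0013, -0.0014,  0.0002,  0.0011, -0.0015,  0.0003]), 'joint_torque': array([ -0.0008, -51.4408, -36.7237,   0.    ,   0.0026,   0.    ]), 'tool_pos': array([0.2006, 0.6445, 0.2313]), 'tcp_rot': array([-0.4722, -3.1059,  0.0001]), 'wrist_force': array([-0.3005,  0.0725,  0.283 ]), 'torque': array([-0.0207,  0.0352,  0.0137]), 'grip_force': 0.0, 'width': 1.000044049433035}
```

```bash
python3 -c "
import cv2;i=cv2.imread('pics/t0.png')[130:310,130:500];cv2.imwrite('pics/t0c.png',cv2.resize(i,None,fx=2.16,fy=2.16,interpolation=2))"
```

```text
(no output)
```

View pics/t0c.png

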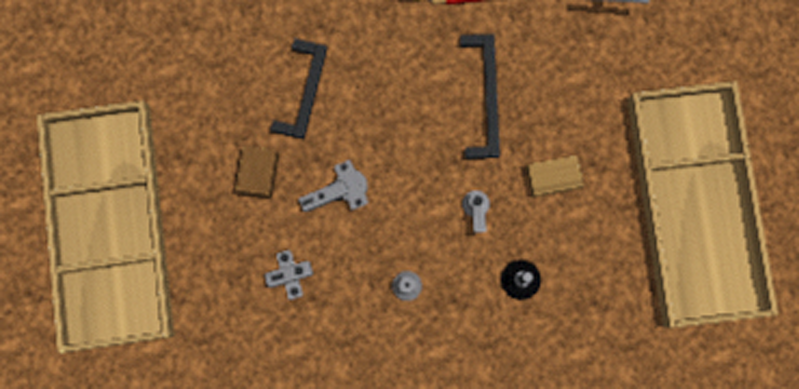

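View pics/s0.png

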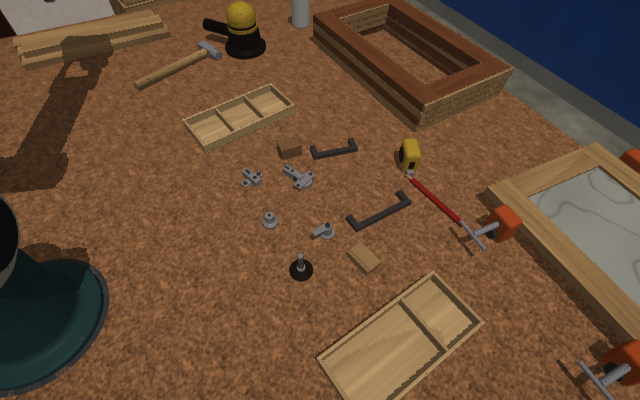

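Top view: trays are at the left (door, three compartments) and right (drawer, short compartment at the far end). The mounting plate is at crop (288,274), which is px (263,257); the network missed it and labelled the cam lock instead. Next I'll fit the models to the silhouettes.

```bash
cat >> h.py <<'E'
from scipy.optimize import minimize
from scipy.spatial.transform import Rotation as R
def box(x0,x1,y0,y1,z0,z1): return np.array([[x,y,z] for x in(x0,x1) for y in(y0,y1) for z in(z0,z1)],float)/1000
def cyl(r,z0,z1,x=0,y=0,r1=None):
    a=np.linspace(0,2*np.pi,25)[:-1]; r1=r if r1 is None else r1
    return np.r_[np.c_[x+r*np.cos(a),y+r*np.sin(a),0*a+z0],np.c_[x+r1*np.cos(a),y+r1*np.sin(a),0*a+z1]]/1000
pull=lambda L,l:[box(-L/2,L/2,-6,6,0,12),box(-l-6,-l+6,-32,6,0,12),box(l-6,l+6,-32,6,0,12)]
tray=[box(-128,128,-58,58,0,28)]
MODEL=dict(door_tray=tray,drawer_tray=tray,long_pull=pull(140,64),short_pull=pull(108,48),
 cup_hinge=[cyl(17.5,0,11.5,-20.5),box(-29,-12,-26,26,11.5,13.5),box(-20,38,-8,8,0,18)],
 mount_plate=[box(-25,25,-8,8,0,16),box(-8,8,-26,26,0,3)],
 round_knob=[cyl(16,0,8),cyl(16,8,14,r1=9),cyl(9,14,28)],
 cam_lock=[cyl(15,0,4),cyl(9,4,25),box(-6.5,33.5,-6.5,6.5,25,28),cyl(5,28,31)],
 level_foot=[cyl(22,0,6),cyl(5,6,56)])
S=4
def render(c,name,p,z=0):
    im=np.zeros((400*S,640*S),np.uint8); q=R.from_euler('z',p[2]).as_matrix()
    for V in MODEL[name]:
        u=w2p(c,V@q.T+[p[0],p[1],z]); u=(u+.5)*S-.5
        cv2.fillConvexPoly(im,cv2.convexHull(np.round(u*16).astype(np.int32)),1,shift=4)
    return cv2.resize(im.astype(np.float32),(640,400),interpolation=cv2.INTER_AREA)
def fit(views,name,xy,yaws=np.arange(0,2*np.pi,np.pi/4),z=0):
    def f(p):
        s=0
        for c,m in views:
            r=render(c,name,p,z); s-=np.minimum(r,m).sum()/np.maximum(r,m).sum()
        return s/len(views)
    st=sorted([(f([*xy,a]),a) for a in yaws])[:3]; best=None
    for _,a in st:
        o=minimize(f,[*xy,a],method='Nelder-Mead',options=dict(initial_simplex=np.array([[*xy,a],[xy[0]+.008,xy[1],a],[xy[0],xy[1]+.008,a],[*xy,a+.3]]),xatol=2e-4,fatol=1e-4))
        if best is None or o.fun<best.fun: best=o
    return best.x,-best.fun
def grey(c,roi,t=60):
    h=cv2.cvtColor(c["color"],cv2.COLOR_RGB2HSV); m=np.zeros((400,640),bool); x0,y0,x1,y1=roi
    m[y0:y1,x0:x1]=(h[y0:y1,x0:x1,1]<t); return m
def wrist():
    s=status.read_state(); c=read_camera("wrist"); T=np.eye(4); T[:3,:3]=R.from_rotvec(s["tcp_rot"]).as_matrix(); T[:3,3]=s["tool_pos"]
    c["world_from_camera"]=T@np.array(c["mount"]); return c,s
E
python3 - <<'E'
from h import *
np.set_printoptions(precision=4,suppress=True)
t=read_camera("top"); s=read_camera("side")
P=dict(door_tray=(.487,.325),drawer_tray=(.5225,-.3217),cup_hinge=(.532,.074),mount_plate=(.437,.128),round_knob=(.429,-.001),cam_lock=(.512,-.077),long_pull=(.642,-.08),short_pull=(.642,.11),level_foot=(.437,-.1235))
for n,xy in P.items():
    v={}
    for k,c in(("top",t),("side",s)):
        u=w2p(c,[*xy,.01])[0]
        if n=="mount_plate" and k=="top": v[k]=(c,grey(c,(245,240,282,275))); continue
        for r in masks_of(c,n):
            b=r["bbox"]
            if b[0]-8<u[0]<b[2]+8 and b[1]-8<u[1]<b[3]+8: v[k]=(c,np.array(r["mask"]));break
    yaws=np.arange(0,2*np.pi,np.pi/8) if n not in("round_knob","level_foot") else [0]
    for ks in (["top"],["side"],["top","side"]):
        if all(k in v for k in ks): print(n,ks,*fit([v[k] for k in ks],n,xy,yaws))
h=cv2.cvtColor(t["color"],cv2.COLOR_RGB2HSV); print(h[250:262:3,257:270:3,1])
E
```

```text
door_tray ['top'] [0.4884 0.3237 0.1603] 0.9759185314178467
door_tray ['side'] [0.4871 0.3228 0.1561] 0.9776285290718079
door_tray ['top', 'side'] [0.4877 0.3234 0.1582] 0.975170373916626
drawer_tray ['top'] [ 0.5242 -0.3198  0.1338] 0.981689453125
drawer_tray ['side'] [ 0.5229 -0.3201  0.133 ] 0.9851077795028687
drawer_tray ['top', 'side'] [ 0.5236 -0.32    0.1335] 0.9821724891662598
cup_hinge ['top'] [0.5291 0.0799 1.9761] 0.8628719449043274
mount_plate ['top'] [0.4391 0.1249 1.8824] 0.913378894329071
mount_plate ['side'] [0.439  0.1259 1.8896] 0.8917618989944458
mount_plate ['top', 'side'] [0.439  0.125  1.8805] 0.8991391658782959
round_knob ['top'] [ 0.4301 -0.0015  0.1442] 0.9317647218704224
round_knob ['side'] [ 0.4284 -0.0015  0.1044] 0.8449035882949829
round_knob ['top', 'side'] [ 0.4297 -0.0016 -0.1571] 0.8749609589576721
cam_lock ['top'] [ 0.5175 -0.0776  1.2062] 0.602910578250885
cam_lock ['side'] [ 0.5191 -0.0773  3.1947] 0.931271493434906
cam_lock ['top', 'side'] [ 0.5197 -0.0769  3.2118] 0.8465092778205872
long_pull ['top'] [ 0.6423 -0.0922  3.1816] 0.7755026817321777
long_pull ['side'] [ 0.6406 -0.0924  3.2025] 0.8577148914337158
long_pull ['top', 'side'] [ 0.6413 -0.0924  3.1975] 0.8101097345352173
short_pull ['top'] [0.6431 0.1089 2.9268] 0.8559715151786804
short_pull ['side'] [0.6407 0.1085 2.9299] 0.8638596534729004
short_pull ['top', 'side'] [0.6424 0.1088 2.9368] 0.8499883413314819
level_foot ['side'] [ 0.4369 -0.1258  0.2255] 0.9469382166862488
[[160  12  12 137 161]
 [160   4  11  14   5]
 [ 11  11   4  13  26]
 [ 20  14   7  11 138]]
```

```bash
cat > plan.py <<'E'
import sys
from h import *
# python3 plan.py x y z [yaw of tool y axis]: tool-frame moves to get there
def plan(x,y,z,yaw=None):
    s=status.read_state(); r=R.from_rotvec(s["tcp_rot"]); M=r.as_matrix(); p=np.array(s["tool_pos"])
    yy=np.arctan2(M[1,1],M[0,1])
    print("pos",p.round(4),"yyaw",round(yy,3),"tilt",np.degrees(np.arccos(-M[2,2])).round(2),"q6",s["q"][5].round(2),"w",round(s["width"],3),"grip",round(s["grip_force"],1),"F",s["wrist_force"].round(1),"t",round(s["time"],1))
    M=R.from_euler('z',yy-np.pi/2).as_matrix()@np.array([[-1,0,0],[0,1,0],[0,0,-1.]])
    d=M.T@(np.array([x,y,z])-p); print("move now (tool xyz):",d.round(4))
    if yaw is not None:
        t=(yaw-yy+np.pi/2)%np.pi-np.pi/2; M2=R.from_euler('z',t).as_matrix()@M
        print("turn az deg:",np.degrees(-t).round(1),"then move:",(M2.T@(np.array([x,y,z])-p)).round(4))
if __name__=="__main__": plan(*map(float,sys.argv[1:]))
E
python3 plan.py .523 .094 .25 0.405; python3 -c "
from h import *
c,s=wrist();print(np.array(c['mount']).round(3));print(R.from_rotvec(s['tcp_rot']).as_matrix().round(3))"
```

```text
pos [0.2007 0.6445 0.2313] yyaw 1.269 tilt 0.0 q6 -0.04 w 1.004 grip 0.0 F [-0.6 -0.7  0.6] t 1.5
move now (tool xyz): [-0.4714 -0.4298 -0.0187]
turn az deg: 49.5 then move: [-0.633   0.0794 -0.0187]
[[-0.     0.962  0.274  0.071]
 [ 1.     0.     0.001 -0.   ]
 [ 0.001  0.274 -0.962 -0.143]
 [ 0.     0.     0.     1.   ]]
[[-0.955  0.297  0.   ]
 [ 0.297  0.955 -0.   ]
 [-0.    -0.    -1.   ]]
```

Emit:
drive_tool:
  rows:
    - [0,0,7,0,0,0,1]
    - [0,0,7,0,0,0,1]
    - [0,0,7,0,0,0,1]
    - [0,0,7,0,0,0,1]
    - [0,0,7,0,0,0,1]
    - [0,0,7,0,0,0,1]
    - [0,0,7,0,0,0,1]
    - [0,0,0.5,-0.02,0.002,0,1]

```text
time: 2.22
tool_pos: [0.2091, 0.629, 0.2312]
tcp_rot: [-1.733, -2.618, -0.002]
wrist_force: [0.9, -0.4, 0.2]
width: 0.997
grip_force: 0.0
```

Emit:
drive_tool:
  rows:
    - [0,0,0,-0.038,0.005,0,1]
    - [0,0,0,-0.038,0.005,0,1]
    - [0,0,0,-0.038,0.005,0,1]
    - [0,0,0,-0.038,0.005,0,1]
    - [0,0,0,-0.038,0.005,0,1]
    - [0,0,0,-0.038,0.005,0,1]
    - [0,0,0,-0.038,0.005,0,1]
    - [0,0,0,-0.038,0.005,0,1]

```text
time: 2.88
tool_pos: [0.3677, 0.3617, 0.2316]
tcp_rot: [1.729, 2.623, 0.001]
wrist_force: [0.9, 0.3, -0.2]
width: 0.995
grip_force: 0.0
```

Emit:
drive_tool:
  rows:
    - [0,0,0,-0.038,0.005,-0.002,1]
    - [0,0,0,-0.038,0.005,-0.002,1]
    - [0,0,0,-0.038,0.005,-0.002,1]
    - [0,0,0,-0.038,0.005,-0.002,1]
    - [0,0,0,-0.038,0.005,-0.002,1]
    - [0,0,0,-0.038,0.005,-0.002,1]
    - [0,0,0,-0.038,0.005,-0.002,1]
    - [0,0,0,0,0,0,1]

```text
time: 3.55
tool_pos: [0.5073, 0.1273, 0.2462]
tcp_rot: [1.734, 2.615, -0.001]
wrist_force: [0.4, 0.4, -0.5]
width: 1.001
grip_force: 0.0
```

```bash
cat > look.py <<'E'
import sys
from h import *
np.set_printoptions(precision=4,suppress=True)
P=dict(cup_hinge=(.529,.08,1.976),mount_plate=(.439,.125,1.88),round_knob=(.4297,-.0016,0),cam_lock=(.5195,-.077,3.21),long_pull=(.6413,-.0924,3.2),short_pull=(.642,.1088,2.93),level_foot=(.437,-.1258,0))
c,s=wrist(); save(c,sys.argv[1])
for n in sys.argv[2:]:
    p=P[n]; u=w2p(c,[*p[:2],.01])[0]
    if not(0<u[0]<640 and 0<u[1]<400): continue
    for r in masks_of(c,n):
        b=r["bbox"]
        if b[0]<u[0]<b[2] and b[1]<u[1]<b[3]:
            print(n,round(r["score"],2),np.round(b),*fit([(c,np.array(r["mask"]))],n,p[:2],[p[2],p[2]+.3,p[2]-.3])); break
    else: print(n,"none",u)
E
python3 look.py w1.png cup_hinge mount_plate round_knob cam_lock long_pull short_pull; python3 plan.py .523 .094 .25 0.405
```

```text
cup_hinge 0.88 [296. 181. 340. 242.] [0.5265 0.0797 1.9777] 0.9403901696205139
mount_plate none [262.4313 151.5374]
round_knob 0.79 [207. 225. 232. 253.] [ 0.4263 -0.0024 -0.0317] 0.9262356758117676
cam_lock none [266.6496 313.5283]
long_pull 0.69 [296. 314. 397. 361.] [ 0.6384 -0.092   3.1981] 0.6904246211051941
short_pull 0.84 [373. 180. 461. 254.] [0.6402 0.1087 2.9268] 0.934533953666687
pos [0.5034 0.1339 0.2451] yyaw 0.407 tilt 0.02 q6 -0.2 w 1.001 grip 0.0 F [-0.7  0.4  0.5] t 3.9
move now (tool xyz): [-0.0444  0.0022 -0.0049]
turn az deg: 0.1 then move: [-0.0444  0.0023 -0.0049]
```

View pics/w1.png

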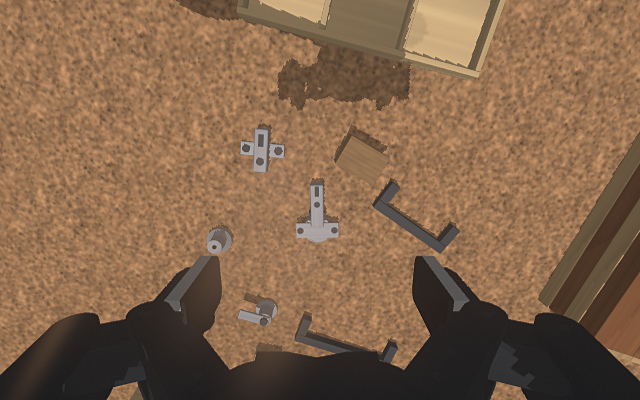

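The wrist view shows the hinge at (318,210), and the brown block close by at (362,155). I'll approach with the fingers half open.

Emit:
drive_tool:
  rows:
    - [0,0,0,-0.023,0.001,0,0.5]
    - [0,0,0,-0.023,0.001,0.02,0.5]
    - [0,0,0,0,0,0.035,0.5]
    - [0,0,0,0,0,0.035,0.5]
    - [0,0,0,0,0,0.035,0.5]
    - [0,0,0,0,0,0.035,0.5]
    - [0,0,0,0,0,0.02,0.5]
    - [0,0,0,0,0,0,0.5]

```text
time: 4.57
tool_pos: [0.5186, 0.0917, 0.0598]
tcp_rot: [-1.722, -2.618, 0.011]
wrist_force: [-0.1, 0.1, -1.4]
width: 0.503
grip_force: 0.0
```

Emit:
drive_tool:
  rows:
    - [0,0,0,0,0,0,0.5]
    - [0,0,0,0,0,0,0.5]

```text
time: 4.73
tool_pos: [0.5252, 0.0921, 0.0669]
tcp_rot: [1.726, 2.622, 0.002]
wrist_force: [0.4, -0.4, 1.5]
width: 0.502
grip_force: 0.0
```

```bash
python3 look.py w2.png cup_hinge;  python3 plan.py .5216 .0936 .004 0.406
```

```text
cup_hinge 0.91 [271. 183. 354. 288.] [0.5268 0.0797 1.9863] 0.9489110112190247
pos [0.5261 0.0919 0.0678] yyaw 0.406 tilt 0.26 q6 -0.28 w 0.5 grip 0.0 F [0.2 0.5 0.4] t 4.8
move now (tool xyz): [ 0.0034 -0.0035  0.0638]
turn az deg: -0.0 then move: [ 0.0034 -0.0035  0.0638]
```

View pics/w2.png

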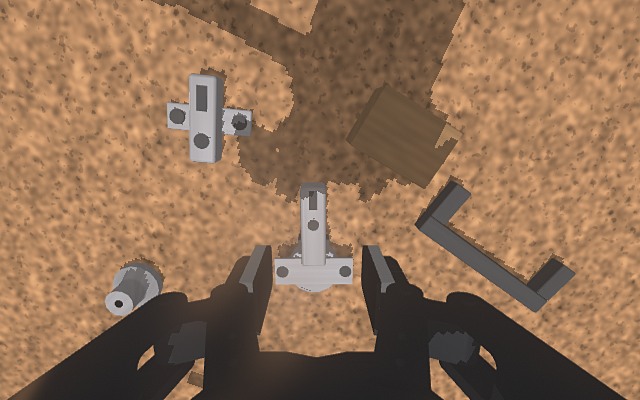

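The hinge at (313,235) sits between the fingers, with the block clear of them. Going down to grip.

Emit:
drive_tool:
  rows:
    - [0,0,0,0.0035,-0.0035,0.02,0.5]
    - [0,0,0,0,0,0.02,0.5]
    - [0,0,0,0,0,0.012,0.5]
    - [0,0,0,0,0,0.008,0.5]
    - [0,0,0,0,0,0.003,0.5]
    - [0,0,0,0,0,0,0.5]
    - [0,0,0,0,0,0,0.5]
    - [0,0,0,0,0,0,0.1]
  force: 50

```text
time: 5.5
tool_pos: [0.5205, 0.0931, 0.0033]
tcp_rot: [1.728, 2.622, 0.002]
wrist_force: [0.4, -0.4, -0.3]
width: 0.374
grip_force: 0.0
```

Emit:
drive_tool:
  rows:
    - [0,0,0,0,0,0,0]
    - [0,0,0,0,0,0,0]
    - [0,0,0,0,0,0,0]
    - [0,0,0,0,0,0,0]
    - [0,0,0,0,0,0,0]
    - [0,0,0,0,0,0,0]

```text
time: 6.0
tool_pos: [0.5208, 0.0932, 0.0035]
tcp_rot: [1.728, 2.621, 0.003]
wrist_force: [0.9, -0.3, 6.3]
width: 0.174
grip_force: 50.0
```

```bash
python3 plan.py .5216 .0936 .004 0.406
python3 - <<'E'
from h import *
T=dict(door=(.4877,.3234,.158),drawer=(.5236,-.32,.1335))
def at(t,x,y): a=T[t];return (a[0]+np.cos(a[2])*x-np.sin(a[2])*y, a[1]+np.sin(a[2])*x+np.cos(a[2])*y)
for t,x,y in(("door",-.083,0),("door",0,0),("door",.083,0),("drawer",-.04,0),("drawer",.085,0)): print(t,x,np.round(at(t,x,y),4))
E
```

```text
pos [0.5208 0.0932 0.0035] yyaw 0.405 tilt 0.15 q6 -0.28 w 0.174 grip 50.0 F [ 0.9 -0.3  6.3] t 6.0
move now (tool xyz): [ 0.      0.0009 -0.0005]
turn az deg: -0.1 then move: [ 0.      0.0009 -0.0005]
door -0.083 [0.4057 0.3103]
door 0 [0.4877 0.3234]
door 0.083 [0.5697 0.3365]
drawer -0.04 [ 0.484  -0.3253]
drawer 0.085 [ 0.6078 -0.3087]
```

Emit:
drive_tool:
  rows:
    - [0,0,0,0,0,-0.005,0]
    - [0,0,0,0,0,-0.015,0]
    - [0,0,3.5,0,0,-0.03,0]
    - [0,0,3.5,0,0,-0.03,0]
    - [0,0,3.5,0,0,-0.01,0]
    - [0,0,3.5,0,0,0,0]
    - [0,0,0,0,0,0,0]
    - [0,0,0,0,0,0,0]

```text
time: 6.67
tool_pos: [0.5185, 0.0929, 0.0919]
tcp_rot: [-2.033, -2.394, 0.002]
wrist_force: [-0.8, 0.8, -2.6]
width: 0.17
grip_force: 49.2
```

```bash
python3 plan.py .5673 .3513 .0125 0.158
```

```text
pos [0.5185 0.0929 0.0919] yyaw 0.162 tilt 0.08 q6 -0.03 w 0.17 grip 49.2 F [-0.8  0.8 -2.6] t 6.7
move now (tool xyz): [0.2471 0.0899 0.0794]
turn az deg: 0.3 then move: [0.2475 0.0888 0.0794]
```

Emit:
drive_tool:
  rows:
    - [0,0,0,0.02,0.007,0,0]
    - [0,0,0,0.037,0.0133,0,0]
    - [0,0,0,0.037,0.0133,0,0]
    - [0,0,0,0.037,0.0133,0,0]
    - [0,0,0,0.037,0.0133,0,0]
    - [0,0,0,0.037,0.0133,0,0]
    - [0,0,0,0.025,0.009,0,0]
    - [0,0,0,0.017,0.0063,0,0]

```text
time: 7.33
tool_pos: [0.5667, 0.3538, 0.0905]
tcp_rot: [-2.031, -2.395, 0.003]
wrist_force: [1.2, -0.1, -1.2]
width: 0.171
grip_force: 49.2
```

Emit:
drive_tool:
  rows:
    - [0,0,0,0,0,0,0]
    - [0,0,0,0,0,0,0]
    - [0,0,0,0,0,0,0]
    - [0,0,0,0,0,0,0]

```text
time: 7.67
tool_pos: [0.5667, 0.3495, 0.0912]
tcp_rot: [-2.036, -2.392, 0.004]
wrist_force: [1.1, 0.1, -1.9]
width: 0.168
grip_force: 49.1
```

```bash
python3 plan.py .5673 .3513 .0125 0.158; python3 look.py w3.png
```

```text
pos [0.5667 0.3495 0.0912] yyaw 0.16 tilt 0.14 q6 0.36 w 0.168 grip 49.1 F [ 1.1  0.1 -1.9] t 7.7
move now (tool xyz): [0.0017 0.0008 0.0787]
turn az deg: 0.1 then move: [0.0017 0.0008 0.0787]
```

View pics/w3.png

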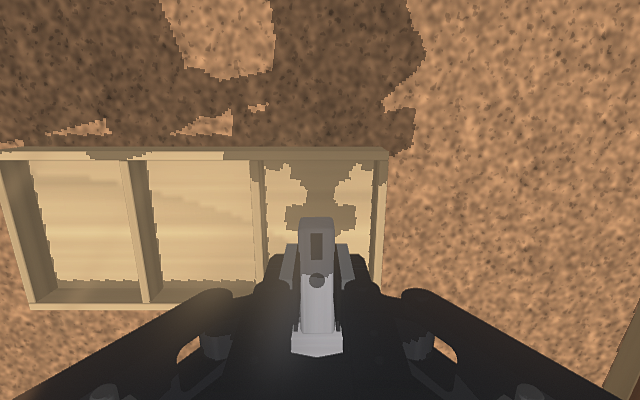

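The hinge is held level over the far compartment, centred at column 318 between walls at about 258 and 380. Lowering it.

Emit:
drive_tool:
  rows:
    - [0,0,0,0.0017,0.0008,0.02,0]
    - [0,0,0,0,0,0.025,0]
    - [0,0,0,0,0,0.015,0]
    - [0,0,0,0,0,0.01,0]
    - [0,0,0,0,0,0.006,0]
    - [0,0,0,0,0,0.003,0]
    - [0,0,0,0,0,0.001,0]
    - [0,0,0,0,0,0,0]

```text
time: 8.38
tool_pos: [0.5687, 0.3531, 0.013]
tcp_rot: [2.036, 2.392, 0.002]
wrist_force: [-0.0, -0.2, -1.2]
width: 0.17
grip_force: 49.2
```

Emit:
drive_tool:
  rows:
    - [0,0,0,0,0,0.001,0]
    - [0,0,0,0,0,0,0]
    - [0,0,0,0,0,0,0]

```text
time: 8.63
tool_pos: [0.5686, 0.3532, 0.0121]
tcp_rot: [2.036, 2.392, 0.002]
wrist_force: [-0.1, -0.2, -1.0]
width: 0.167
grip_force: 49.2
```

```bash
python3 plan.py .5673 .3513 .0095 0.158
```

```text
pos [0.5686 0.3532 0.0121] yyaw 0.161 tilt 0.07 q6 0.36 w 0.167 grip 49.2 F [-0.1 -0.2 -1. ] t 8.6
move now (tool xyz): [-0.0017 -0.0015  0.0026]
turn az deg: 0.2 then move: [-0.0017 -0.0015  0.0026]
```

Emit:
drive_tool:
  rows:
    - [0,0,0,-0.001,0,0.001,0]
    - [0,0,0,0,0,0.001,0]
    - [0,0,0,0,0,0.0005,0]
    - [0,0,0,0,0,0,0]
    - [0,0,0,0,0,0,0]

```text
time: 9.05
tool_pos: [0.5685, 0.3519, 0.0095]
tcp_rot: [2.036, 2.392, 0.001]
wrist_force: [-1.3, -1.4, 4.4]
width: 0.17
grip_force: 49.8
```

Emit:
drive_tool:
  rows:
    - [0,0,0,0,0,0,0.36]
    - [0,0,0,0,0,0,0.36]
    - [0,0,0,0,0,0,0.36]
    - [0,0,0,0,0,0,0.36]
    - [0,0,0,0,0,-0.005,0.36]
    - [0,0,0,0,0,-0.015,0.36]
    - [0,0,0,0,0,-0.025,0.36]
    - [0,0,0,0,0,-0.035,0.36]

```text
time: 9.72
tool_pos: [0.566, 0.3506, 0.0873]
tcp_rot: [-2.035, -2.391, 0.009]
wrist_force: [0.3, 0.2, 0.3]
width: 0.362
grip_force: 0.0
```

Emit:
drive_tool:
  rows:
    - [0,0,0,0,0,-0.02,0.36]
    - [0,0,0,0,0,0,0.36]
    - [0,0,0,0,0,0,0.36]

```text
time: 9.97
tool_pos: [0.5701, 0.3529, 0.1127]
tcp_rot: [2.035, 2.391, 0.009]
wrist_force: [-1.0, 0.1, -0.8]
width: 0.356
grip_force: 0.0
```

```bash
python3 plan.py .439 .1252 .11 0.311
python3 - <<'E'
from h import *
c,s=wrist(); save(c,"w4.png")
for r in masks_of(c,"cup_hinge")[:2]: print(r["score"],r["bbox"],fit([(c,np.array(r["mask"]))],"cup_hinge",(.57,.336),[1.73],z=.006))
E
```

```text
pos [0.5701 0.3529 0.1127] yyaw 0.161 tilt 0.35 q6 0.36 w 0.356 grip 0.0 F [-1.   0.1 -0.8] t 10.0
move now (tool xyz): [-0.2038 -0.1659  0.0027]
turn az deg: -8.6 then move: [-0.1767 -0.1945  0.0027]
0.91 [278.6, 175.3, 347.1, 268.4] (array([0.56981399, 0.33662875, 1.744394  ]), np.float64(0.9082834124565125))
```

Emit:
drive_tool:
  rows:
    - [0,0,-4.3,0,0,0,0.5]
    - [0,0,-4.3,0,0,0,0.5]
    - [0,0,0,-0.018,-0.0195,0,0.5]
    - [0,0,0,-0.028,-0.031,0,0.5]
    - [0,0,0,-0.028,-0.031,0,0.5]
    - [0,0,0,-0.028,-0.031,0,0.5]
    - [0,0,0,-0.028,-0.031,0,0.5]
    - [0,0,0,-0.022,-0.024,0,0.5]

```text
time: 10.73
tool_pos: [0.4515, 0.1537, 0.1064]
tcp_rot: [-1.849, -2.536, 0.007]
wrist_force: [0.4, 0.0, 0.3]
width: 0.497
grip_force: 0.0
```

Emit:
drive_tool:
  rows:
    - [0,0,0,-0.015,-0.016,0,0.5]
    - [0,0,0,-0.0097,-0.011,0,0.5]
    - [0,0,0,0,0,0,0.5]
    - [0,0,0,0,0,0,0.5]
    - [0,0,0,0,0,0,0.5]
    - [0,0,0,0,0,0,0.5]

```text
time: 11.23
tool_pos: [0.4382, 0.1254, 0.1088]
tcp_rot: [1.85, 2.539, 0.001]
wrist_force: [0.5, 0.0, 0.2]
width: 0.495
grip_force: 0.0
```

```bash
python3 plan.py .4385 .125 .0055 0.310; python3 look.py w5.png mount_plate
```

```text
pos [0.4382 0.1254 0.1088] yyaw 0.312 tilt 0.03 q6 -0.09 w 0.495 grip 0.0 F [0.5 0.  0.2] t 11.2
move now (tool xyz): [-0.0005  0.0002  0.1033]
turn az deg: 0.1 then move: [-0.0005  0.0002  0.1033]
mount_plate 0.82 [280. 170. 348. 234.] [0.4369 0.126  1.878 ] 0.9576942324638367
```

View pics/w5.png

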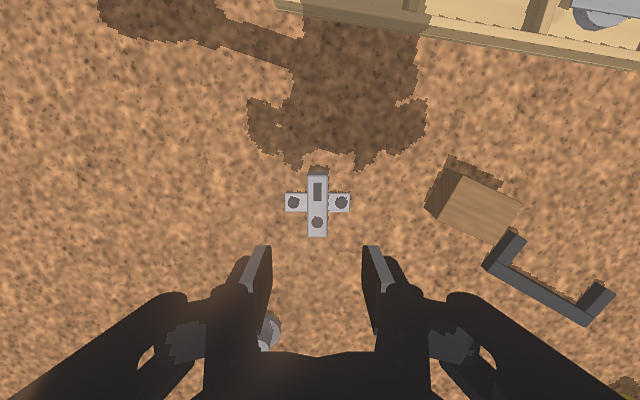

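The plate at (317,205) is centred between the fingers. Going down to grip.

Emit:
drive_tool:
  rows:
    - [0,0,0,-0.0005,0,0.025,0.5]
    - [0,0,0,0,0,0.03,0.5]
    - [0,0,0,0,0,0.025,0.5]
    - [0,0,0,0,0,0.014,0.5]
    - [0,0,0,0,0,0.006,0.5]
    - [0,0,0,0,0,0.0025,0.5]
    - [0,0,0,0,0,0,0.5]
    - [0,0,0,0,0,0,0.5]

```text
time: 12.0
tool_pos: [0.4386, 0.1245, 0.0072]
tcp_rot: [1.85, 2.538, 0.002]
wrist_force: [0.3, -1.2, 0.2]
width: 0.502
grip_force: 0.0
```

Emit:
drive_tool:
  rows:
    - [0,0,0,0,0,0,0]
    - [0,0,0,0,0,0,0]
    - [0,0,0,0,0,0,0]
    - [0,0,0,0,0,0,0]
    - [0,0,0,0,0,0,0]
    - [0,0,0,0,0,0,0]
    - [0,0,0,0,0,0,0]
    - [0,0,0,0,0,0,0]

```text
time: 12.67
tool_pos: [0.4387, 0.1243, 0.0076]
tcp_rot: [1.85, 2.537, 0.003]
wrist_force: [-0.7, 0.2, 6.6]
width: 0.167
grip_force: 50.9
```

Emit:
drive_tool:
  rows:
    - [0,0,0,0,0,-0.005,0]
    - [0,0,0,0,0,-0.015,0]
    - [0,0,4.4,0,0,-0.03,0]
    - [0,0,4.4,0,0,-0.03,0]
    - [0,0,0,0,0,-0.01,0]
    - [0,0,0,0,0,0,0]
    - [0,0,0,0,0,0,0]
    - [0,0,0,0,0,0,0]

```text
time: 13.33
tool_pos: [0.4361, 0.1237, 0.0948]
tcp_rot: [-2.038, -2.389, 0.003]
wrist_force: [0.1, 0.1, -0.2]
width: 0.167
grip_force: 50.2
```

```bash
python3 plan.py .4057 .3103 .013 0.158
```

```text
pos [0.4361 0.1237 0.0948] yyaw 0.158 tilt 0.14 q6 0.06 w 0.167 grip 50.2 F [ 0.1  0.1 -0.2] t 13.3
move now (tool xyz): [ 0.189  -0.0007  0.0818]
turn az deg: 0.0 then move: [ 0.189  -0.0007  0.0818]
```

Emit:
drive_tool:
  rows:
    - [0,0,0,0.02,0,0,0]
    - [0,0,0,0.037,0,0,0]
    - [0,0,0,0.037,0,0,0]
    - [0,0,0,0.037,0,0,0]
    - [0,0,0,0.03,0,0,0]
    - [0,0,0,0.02,-0.0007,0,0]
    - [0,0,0,0.008,0,0,0]
    - [0,0,0,0,0,0,0]

```text
time: 14.0
tool_pos: [0.4057, 0.3112, 0.0943]
tcp_rot: [-2.036, -2.391, 0.005]
wrist_force: [0.1, 0.9, -0.5]
width: 0.168
grip_force: 50.2
```

Emit:
drive_tool:
  rows:
    - [0,0,0,0,0,0,0]
    - [0,0,0,0,0,0.02,0]
    - [0,0,0,0,0,0.025,0]
    - [0,0,0,0,0,0.018,0]
    - [0,0,0,0,0,0.01,0]
    - [0,0,0,0,0,0,0]
    - [0,0,0,0,0,0,0]
    - [0,0,0,0,0,0,0]

```text
time: 14.67
tool_pos: [0.4082, 0.3105, 0.0242]
tcp_rot: [2.041, 2.388, 0.002]
wrist_force: [-0.2, -0.4, -0.1]
width: 0.166
grip_force: 50.1
```

```bash
python3 plan.py .4057 .3103 .0136 0.158; python3 look.py w6.png
```

```text
pos [0.4082 0.3105 0.0242] yyaw 0.156 tilt 0.09 q6 0.45 w 0.166 grip 50.1 F [-0.2 -0.4 -0.1] t 14.7
move now (tool xyz): [ 0.0002 -0.0025  0.0106]
turn az deg: -0.1 then move: [ 0.0002 -0.0025  0.0106]
```

View pics/w6.png

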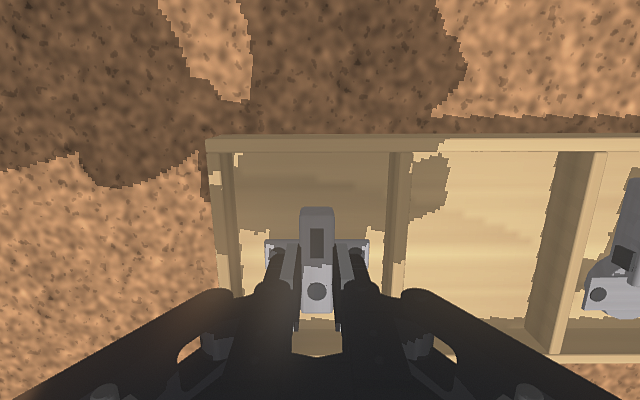

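The plate hangs level in the near compartment, wings clear of both walls. Setting it down.

Emit:
drive_tool:
  rows:
    - [0,0,0,0,-0.0015,0.005,0]
    - [0,0,0,0,0,0.003,0]
    - [0,0,0,0,0,0.0015,0]
    - [0,0,0,0,0,0.001,0]
    - [0,0,0,0,0,0.0005,0]
    - [0,0,0,0,0,0,0]
    - [0,0,0,0,0,0,0]

```text
time: 15.3
tool_pos: [0.4056, 0.3104, 0.0136]
tcp_rot: [-2.04, -2.389, 0.001]
wrist_force: [-4.0, -3.4, 11.1]
width: 0.17
grip_force: 51.5
```

Emit:
drive_tool:
  rows:
    - [0,0,0,0,0,0,0.36]
    - [0,0,0,0,0,0,0.36]
    - [0,0,0,0,0,0,0.36]
    - [0,0,0,0,0,0,0.36]
    - [0,0,0,0,0,-0.005,0.36]
    - [0,0,0,0,0,-0.015,0.36]
    - [0,0,0,0,0,-0.025,0.36]
    - [0,0,0,0,0,-0.035,0.36]

```text
time: 15.97
tool_pos: [0.4033, 0.3087, 0.0904]
tcp_rot: [-2.039, -2.388, 0.01]
wrist_force: [-0.8, 0.0, -0.4]
width: 0.362
grip_force: 0.0
```

Emit:
drive_tool:
  rows:
    - [0,0,0,0,0,-0.02,0.36]
    - [0,0,0,0,0,0,0.36]
    - [0,0,0,0,0,0,0.36]

```text
time: 16.22
tool_pos: [0.4069, 0.3112, 0.1142]
tcp_rot: [2.039, 2.388, 0.006]
wrist_force: [0.5, 0.6, -0.3]
width: 0.359
grip_force: 0.0
```

```bash
python3 plan.py .4285 -.002 .11 0.158
python3 - <<'E'
from h import *
c,s=wrist(); save(c,"w7.png")
for r in masks_of(c,"mount_plate")[:2]: print(r["score"],r["bbox"],fit([(c,np.array(r["mask"]))],"mount_plate",(.4057,.3103),[1.73],z=.006))
E
```

```text
pos [0.4069 0.3112 0.1142] yyaw 0.157 tilt 0.23 q6 0.45 w 0.359 grip 0.0 F [ 0.5  0.6 -0.3] t 16.2
move now (tool xyz): [-0.3127 -0.0278  0.0042]
turn az deg: -0.0 then move: [-0.3127 -0.028   0.0042]
0.69 [278.9, 170.7, 349.2, 236.2] (array([0.40386872, 0.31136097, 1.72748676]), np.float64(0.9580501317977905))
```

Emit:
drive_tool:
  rows:
    - [0,0,0,-0.02,-0.0018,0,0.5]
    - [0,0,0,-0.037,-0.0033,0,0.5]
    - [0,0,0,-0.037,-0.0033,0,0.5]
    - [0,0,0,-0.037,-0.0033,0,0.5]
    - [0,0,0,-0.037,-0.0033,0,0.5]
    - [0,0,0,-0.037,-0.0033,0,0.5]
    - [0,0,0,-0.037,-0.0033,0,0.5]
    - [0,0,0,-0.037,-0.0033,0,0.5]

```text
time: 16.98
tool_pos: [0.4229, 0.0292, 0.1105]
tcp_rot: [-2.038, -2.387, 0.004]
wrist_force: [1.1, -0.5, -0.3]
width: 0.499
grip_force: 0.0
```

Emit:
drive_tool:
  rows:
    - [0,0,0,-0.02,-0.0018,0,0.5]
    - [0,0,0,-0.0135,-0.0012,0,0.5]
    - [0,0,0,0,0,0,0.5]
    - [0,0,0,0,0,0,0.5]
    - [0,0,0,0,0,0,0.5]
    - [0,0,0,0,0,0,0.5]

```text
time: 17.48
tool_pos: [0.4265, -0.0018, 0.1116]
tcp_rot: [-2.038, -2.389, 0.001]
wrist_force: [-0.5, 0.4, 0.1]
width: 0.503
grip_force: 0.0
```

```bash
python3 plan.py .428 -.002 .0165 0.158; python3 look.py w8.png round_knob
```

```text
pos [ 0.4265 -0.0018  0.1116] yyaw 0.158 tilt 0.09 q6 -0.22 w 0.503 grip 0.0 F [-0.5  0.4  0.1] t 17.5
move now (tool xyz): [-0.0005  0.0015  0.0951]
turn az deg: 0.0 then move: [-0.0005  0.0015  0.0951]
round_knob 0.6 [300. 183. 337. 223.] [ 0.4267 -0.0018  0.4759] 0.9247419238090515
```

Emit:
drive_tool:
  rows:
    - [0,0,0,0,0.0005,0.025,0.5]
    - [0,0,0,0,0,0.03,0.5]
    - [0,0,0,0,0,0.02,0.5]
    - [0,0,0,0,0,0.012,0.5]
    - [0,0,0,0,0,0.006,0.5]
    - [0,0,0,0,0,0.002,0.5]
    - [0,0,0,0,0,0,0.5]
    - [0,0,0,0,0,0,0.5]

```text
time: 18.25
tool_pos: [0.4285, -0.0024, 0.0181]
tcp_rot: [2.039, 2.389, 0.001]
wrist_force: [-0.6, 0.8, 0.4]
width: 0.498
grip_force: 0.0
```

Emit:
drive_tool:
  rows:
    - [0,0,0,0,0,0,0]
    - [0,0,0,0,0,0,0]
    - [0,0,0,0,0,0,0]
    - [0,0,0,0,0,0,0]
    - [0,0,0,0,0,0,0]
    - [0,0,0,0,0,0,0]
    - [0,0,0,0,0,0,0]
    - [0,0,0,0,0,0,0]

```text
time: 18.92
tool_pos: [0.4287, -0.0027, 0.0185]
tcp_rot: [2.039, 2.388, 0.002]
wrist_force: [-1.3, 1.2, 6.3]
width: 0.179
grip_force: 48.7
```

Emit:
drive_tool:
  rows:
    - [0,0,0,0,0,-0.005,0]
    - [0,0,0,0,0,-0.015,0]
    - [0,0,0,0,0,-0.03,0]
    - [0,0,0,0,0,-0.03,0]
    - [0,0,0,0,0,-0.01,0]
    - [0,0,0,0,0,0,0]
    - [0,0,0,0,0,0,0]
    - [0,0,0,0,0,0,0]

```text
time: 19.58
tool_pos: [0.4262, -0.0025, 0.1058]
tcp_rot: [-2.039, -2.387, 0.002]
wrist_force: [-0.1, -0.5, -1.2]
width: 0.173
grip_force: 48.9
```

```bash
python3 plan.py .4877 .3234 .0226 0.158
```

```text
pos [ 0.4262 -0.0025  0.1058] yyaw 0.157 tilt 0.15 q6 -0.22 w 0.173 grip 48.9 F [-0.1 -0.5 -1.2] t 19.6
move now (tool xyz): [0.3123 0.1118 0.0832]
turn az deg: -0.0 then move: [0.3122 0.112  0.0832]
```

Emit:
drive_tool:
  rows:
    - [0,0,0,0.018,0.0065,0,0]
    - [0,0,0,0.036,0.013,0,0]
    - [0,0,0,0.036,0.013,0,0]
    - [0,0,0,0.036,0.013,0,0]
    - [0,0,0,0.036,0.013,0,0]
    - [0,0,0,0.036,0.013,0,0]
    - [0,0,0,0.036,0.013,0,0]
    - [0,0,0,0.036,0.013,0,0]

```text
time: 20.25
tool_pos: [0.4799, 0.2805, 0.1044]
tcp_rot: [-2.039, -2.388, 0.007]
wrist_force: [1.3, -0.3, -0.2]
width: 0.175
grip_force: 48.9
```

Emit:
drive_tool:
  rows:
    - [0,0,0,0.026,0.009,0,0]
    - [0,0,0,0.0163,0.0058,0,0]
    - [0,0,0,0,0,0,0]
    - [0,0,0,0,0,0,0]
    - [0,0,0,0,0,0,0]
    - [0,0,0,0,0,0,0]

```text
time: 20.75
tool_pos: [0.4886, 0.3219, 0.1059]
tcp_rot: [-2.041, -2.388, 0.004]
wrist_force: [0.7, -0.4, -0.2]
width: 0.176
grip_force: 48.9
```

Emit:
drive_tool:
  rows:
    - [0,0,0,0,0,0.02,0]
    - [0,0,0,0,0,0.025,0]
    - [0,0,0,0,0,0.018,0]
    - [0,0,0,0,0,0.007,0]
    - [0,0,0,0,0,0,0]
    - [0,0,0,0,0,0,0]
    - [0,0,0,0,0,0,0]

```text
time: 21.33
tool_pos: [0.4907, 0.3236, 0.0387]
tcp_rot: [2.04, 2.388, 0.003]
wrist_force: [0.2, 0.3, -0.7]
width: 0.176
grip_force: 48.9
```

```bash
python3 plan.py .4877 .3234 .0245 0.158; python3 look.py w9.png
```

```text
pos [0.4907 0.3236 0.0387] yyaw 0.157 tilt 0.13 q6 0.38 w 0.176 grip 48.9 F [ 0.2  0.3 -0.7] t 21.3
move now (tool xyz): [ 0.0002 -0.003   0.0142]
turn az deg: -0.1 then move: [ 0.0002 -0.003   0.0142]
```

View pics/w9.png

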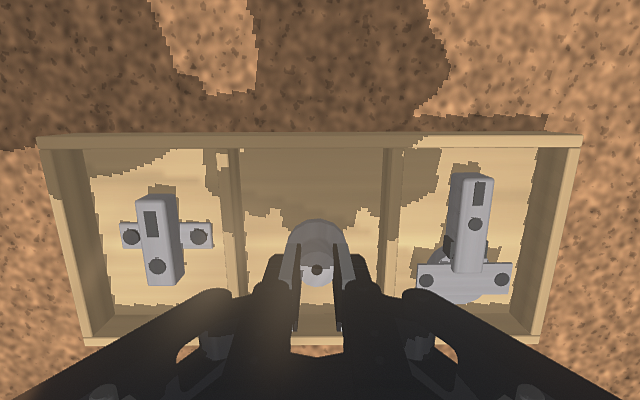

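The knob is upright over the middle compartment, with the plate and hinge lying well in theirs. Setting it down, then turning for the cam lock.

Emit:
drive_tool:
  rows:
    - [0,0,0,0,-0.0015,0.006,0]
    - [0,0,0,0,0,0.004,0]
    - [0,0,0,0,0,0.002,0]
    - [0,0,0,0,0,0.0015,0]
    - [0,0,0,0,0,0.001,0]
    - [0,0,0,0,0,0,0]
    - [0,0,0,0,0,0,0]

```text
time: 21.97
tool_pos: [0.4878, 0.3232, 0.0245]
tcp_rot: [-2.04, -2.389, 0.002]
wrist_force: [-4.6, -3.2, 12.2]
width: 0.174
grip_force: 50.1
```

```bash
python3 plan.py .4877 .3234 .0245 0.158
```

```text
pos [0.4878 0.3232 0.0245] yyaw 0.157 tilt 0.06 q6 0.39 w 0.174 grip 50.1 F [-4.6 -3.2 12.2] t 22.0
move now (tool xyz): [ 0.0002 -0.0001 -0.    ]
turn az deg: -0.0 then move: [ 0.0002 -0.0001 -0.    ]
```

Emit:
drive_tool:
  rows:
    - [0,0,0,0,0,0,0.36]
    - [0,0,0,0,0,0,0.36]
    - [0,0,0,0,0,0,0.36]
    - [0,0,0,0,0,0,0.36]
    - [0,0,0,0,0,-0.005,0.36]
    - [0,0,0,0,0,-0.015,0.36]
    - [0,0,0,0,0,-0.03,0.36]
    - [0,0,0,0,0,-0.04,0.36]

```text
time: 22.63
tool_pos: [0.4853, 0.3215, 0.1101]
tcp_rot: [-2.038, -2.387, 0.012]
wrist_force: [-0.3, -0.2, -0.3]
width: 0.359
grip_force: 0.0
```

Emit:
drive_tool:
  rows:
    - [0,0,0,0,0,-0.03,0.36]
    - [0,0,0,0,0,0,0.36]
    - [0,0,0,0,0,0,0.36]

```text
time: 22.88
tool_pos: [0.4901, 0.3244, 0.1461]
tcp_rot: [2.039, 2.388, 0.009]
wrist_force: [0.1, -0.1, -0.6]
width: 0.357
grip_force: 0.0
```

```bash
python3 plan.py .5190 -.077 .14 -1.5
python3 - <<'E'
from h import *
c,s=wrist(); save(c,"w10.png")
for r in masks_of(c,"round_knob")[:2]: print(r["score"],r["bbox"],fit([(c,np.array(r["mask"]))],"round_knob",(.4877,.3234),[0],z=.006))
E
```

```text
pos [0.4901 0.3244 0.1461] yyaw 0.157 tilt 0.36 q6 0.39 w 0.357 grip 0.0 F [ 0.1 -0.1 -0.6] t 22.9
move now (tool xyz): [-0.401  -0.0343  0.0061]
turn az deg: -85.0 then move: [-0.0005 -0.4024  0.0061]
0.59 [292.8, 176.2, 333.2, 213.0] (array([0.48617159, 0.32370126, 0.05861883]), np.float64(0.953493595123291))
```

Emit:
drive_tool:
  rows:
    - [0,0,7,0,0,0,0.5]
    - [0,0,7,0,0,0,0.5]
    - [0,0,7,0,0,0,0.5]
    - [0,0,7,0,0,0,0.5]
    - [0,0,7,0,0,0,0.5]
    - [0,0,7,0,0,0,0.5]
    - [0,0,7,0,0,0,0.5]
    - [0,0,7,0,0,0,0.5]

```text
time: 23.65
tool_pos: [0.4864, 0.3222, 0.1399]
tcp_rot: [2.926, 1.142, -0.008]
wrist_force: [-0.0, -0.4, -0.4]
width: 0.501
grip_force: 0.0
```

Emit:
drive_tool:
  rows:
    - [0,0,7,0,0,0,0.5]
    - [0,0,7,0,0,0,0.5]
    - [0,0,7,0,0,0,0.5]
    - [0,0,7,0,0,0,0.5]
    - [0,0,7,0,0,0,0.5]
    - [0,0,4,0,0,0,0.5]
    - [0,0,0,0,0,0,0.5]
    - [0,0,0,0,0,0,0.5]

```text
time: 24.32
tool_pos: [0.4869, 0.3225, 0.1406]
tcp_rot: [3.138, 0.113, -0.005]
wrist_force: [-0.1, -0.4, -0.1]
width: 0.497
grip_force: 0.0
```

Emit:
drive_tool:
  rows:
    - [0,0,0,0,0.03,0,0.5]
    - [0,0,0,0,0.038,0,0.5]
    - [0,0,0,0,0.038,0,0.5]
    - [0,0,0,0,0.038,0,0.5]
    - [0,0,0,0,0.038,0,0.5]
    - [0,0,0,0,0.038,0,0.5]
    - [0,0,0,0,0.038,0,0.5]
    - [0,0,0,0,0.038,0,0.5]

```text
time: 24.98
tool_pos: [0.5079, 0.0262, 0.142]
tcp_rot: [-3.14, -0.114, 0.002]
wrist_force: [0.7, 0.3, 0.0]
width: 0.498
grip_force: 0.0
```

Emit:
drive_tool:
  rows:
    - [0,0,0,0,0.038,0,0.5]
    - [0,0,0,0,0.038,0,0.5]
    - [0,0,0,0,0.02,0,0.5]
    - [0,0,0,0,0.01,0,0.5]
    - [0,0,0,0,0,0,0.5]
    - [0,0,0,0,0,0,0.5]
    - [0,0,0,0,0,0,0.5]
    - [0,0,0,0,0,0,0.5]

```text
time: 25.65
tool_pos: [0.516, -0.0763, 0.1425]
tcp_rot: [-3.139, -0.113, 0.001]
wrist_force: [0.3, 0.2, -0.8]
width: 0.5
grip_force: 0.0
```

```bash
python3 plan.py .5190 -.077 .006 -1.5; python3 look.py w11.png cam_lock long_pull level_foot
```

```text
pos [ 0.516  -0.0763  0.1425] yyaw -1.499 tilt 0.05 q6 1.3 w 0.5 grip 0.0 F [ 0.3  0.2 -0.8] t 25.6
move now (tool xyz): [0.003  0.0009 0.1365]
turn az deg: 0.1 then move: [0.003  0.0009 0.1365]
cam_lock 0.75 [300. 172. 334. 233.] [ 0.5177 -0.0763  3.2088] 0.9522444009780884
long_pull 0.82 [304.   0. 360. 135.] [ 0.6388 -0.0923  3.1926] 0.9388003349304199
level_foot 0.93 [339. 253. 367. 309.] [ 0.4343 -0.1177 -0.2107] 0.4120267331600189
```

View pics/w11.png

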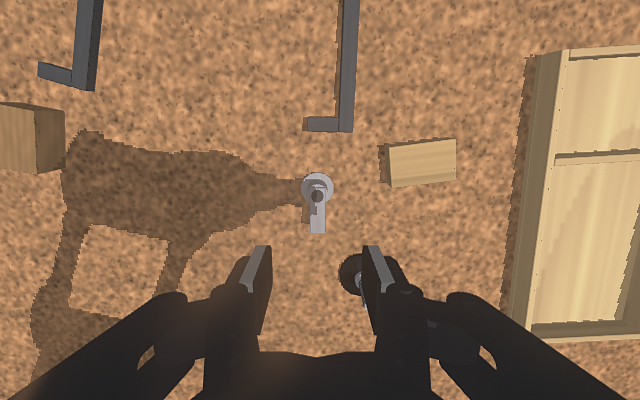

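The cam lock is at (317,195) with its cam towards the base. The foot at (355,275) is clear of the descent. Gripping the barrel.

Emit:
drive_tool:
  rows:
    - [0,0,0,0.002,0,0.03,0.5]
    - [0,0,0,0,0,0.035,0.5]
    - [0,0,0,0,0,0.03,0.5]
    - [0,0,0,0,0,0.02,0.5]
    - [0,0,0,0,0,0.012,0.5]
    - [0,0,0,0,0,0.006,0.5]
    - [0,0,0,0,0,0.002,0.5]
    - [0,0,0,0,0,0,0.5]

```text
time: 26.52
tool_pos: [0.5189, -0.0777, 0.0083]
tcp_rot: [3.139, 0.11, 0.002]
wrist_force: [0.5, 0.5, 0.0]
width: 0.498
grip_force: 0.0
```

Emit:
drive_tool:
  rows:
    - [0,0,0,0,0,0,0.3]
    - [0,0,0,0,0,0,0]
    - [0,0,0,0,0,0,0]
    - [0,0,0,0,0,0,0]
    - [0,0,0,0,0,0,0]
    - [0,0,0,0,0,0,0]
    - [0,0,0,0,0,0,0]
    - [0,0,0,0,0,0,0]

```text
time: 27.18
tool_pos: [0.5199, -0.078, 0.0096]
tcp_rot: [3.139, 0.11, 0.005]
wrist_force: [0.1, 1.1, 6.3]
width: 0.186
grip_force: 48.9
```

```bash
python3 plan.py .518 -.0765 .007 -1.503
python3 - <<'E'
from h import *
a=(.5236,-.32,.1335)
for x,y in((.095,0),(-.04,-.013)): print(np.round((a[0]+np.cos(a[2])*x-np.sin(a[2])*y, a[1]+np.sin(a[2])*x+np.cos(a[2])*y),4))
E
```

```text
pos [ 0.5199 -0.078   0.0096] yyaw -1.501 tilt 0.2 q6 1.3 w 0.186 grip 48.9 F [0.1 1.1 6.3] t 27.2
move now (tool xyz): [-0.0018 -0.0016  0.0026]
turn az deg: 0.1 then move: [-0.0018 -0.0016  0.0026]
[ 0.6178 -0.3074]
[ 0.4857 -0.3382]
```

Emit:
drive_tool:
  rows:
    - [0,0,0,0,0,-0.005,0]
    - [0,0,0,0,0,-0.015,0]
    - [0,0,-1.8,0,0,-0.03,0]
    - [0,0,-1.9,0,0,-0.035,0]
    - [0,0,0,0,0,-0.02,0]
    - [0,0,0,0,0,0,0]
    - [0,0,0,0,0,0,0]
    - [0,0,0,0,0,0,0]

```text
time: 27.85
tool_pos: [0.5173, -0.0775, 0.112]
tcp_rot: [-3.134, -0.211, 0.002]
wrist_force: [-1.0, -0.7, -0.3]
width: 0.185
grip_force: 48.8
```

```bash
python3 plan.py .6178 -.3074 .0156 -1.437
```

```text
pos [ 0.5173 -0.0775  0.112 ] yyaw -1.436 tilt 0.08 q6 1.24 w 0.185 grip 48.8 F [-1.  -0.7 -0.3] t 27.9
move now (tool xyz): [0.0688 0.2413 0.0964]
turn az deg: 0.0 then move: [0.069  0.2412 0.0964]
```

Emit:
drive_tool:
  rows:
    - [0,0,0,0.005,0.018,0,0]
    - [0,0,0,0.01,0.035,0,0]
    - [0,0,0,0.01,0.035,0,0]
    - [0,0,0,0.01,0.035,0,0]
    - [0,0,0,0.01,0.035,0,0]
    - [0,0,0,0.01,0.035,0,0]
    - [0,0,0,0.008,0.028,0,0]
    - [0,0,0,0.0058,0.0202,0,0]

```text
time: 28.52
tool_pos: [0.6179, -0.3096, 0.1096]
tcp_rot: [-3.133, -0.209, 0.005]
wrist_force: [-0.2, 0.7, 0.0]
width: 0.182
grip_force: 48.9
```

Emit:
drive_tool:
  rows:
    - [0,0,0,0,0,0,0]
    - [0,0,0,0,0,0,0]
    - [0,0,0,0,0,0,0]
    - [0,0,0,0,0,0.03,0]
    - [0,0,0,0,0,0.025,0]
    - [0,0,0,0,0,0.01,0]
    - [0,0,0,0,0,0,0]
    - [0,0,0,0,0,0,0]

```text
time: 29.18
tool_pos: [0.6178, -0.3061, 0.0469]
tcp_rot: [-3.133, -0.213, 0.003]
wrist_force: [-0.4, -0.6, 0.3]
width: 0.186
grip_force: 48.9
```

Emit:
drive_tool:
  rows:
    - [0,0,0,0,0,0,0]
    - [0,0,0,0,0,0,0]
    - [0,0,0,0,0,0,0]

```text
time: 29.43
tool_pos: [0.62, -0.3081, 0.0499]
tcp_rot: [3.133, 0.211, 0.004]
wrist_force: [0.0, 0.3, -0.8]
width: 0.185
grip_force: 48.9
```

```bash
python3 plan.py .6178 -.3074 .0156 -1.437;python3 look.py w12.png
```

```text
pos [ 0.62   -0.3081  0.0499] yyaw -1.436 tilt 0.19 q6 0.94 w 0.185 grip 48.9 F [ 0.   0.3 -0.8] t 29.4
move now (tool xyz): [-0.0021 -0.001   0.0343]
turn az deg: 0.1 then move: [-0.0021 -0.0009  0.0343]
```

View pics/w12.png

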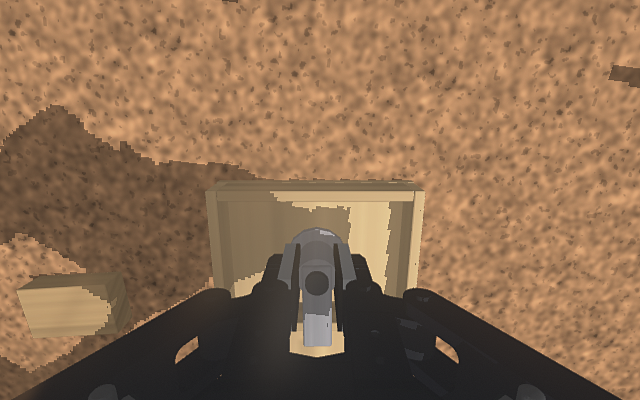

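The lock is upright in the short compartment. Lowering it.

Emit:
drive_tool:
  rows:
    - [0,0,0,-0.0015,0,0.012,0]
    - [0,0,0,0,0,0.01,0]
    - [0,0,0,0,0,0.006,0]
    - [0,0,0,0,0,0.003,0]
    - [0,0,0,0,0,0.0015,0]
    - [0,0,0,0,0,0.001,0]
    - [0,0,0,0,0,0,0]
    - [0,0,0,0,0,0,0]

```text
time: 30.15
tool_pos: [0.6156, -0.3069, 0.0155]
tcp_rot: [-3.132, -0.211, 0.006]
wrist_force: [-8.5, 4.1, 14.6]
width: 0.179
grip_force: 50.3
```

```bash
python3 plan.py .6178 -.3074 .0156 -1.437
```

```text
pos [ 0.6156 -0.3069  0.0155] yyaw -1.436 tilt 0.25 q6 0.94 w 0.179 grip 50.3 F [-8.5  4.1 14.6] t 30.1
move now (tool xyz): [ 0.0021  0.0007 -0.0001]
turn az deg: 0.0 then move: [ 0.0021  0.0007 -0.0001]
```

Emit:
drive_tool:
  rows:
    - [0,0,0,0,0,0,0.45]
    - [0,0,0,0,0,0,0.45]
    - [0,0,0,0,0,0,0.45]
    - [0,0,0,0,0,0,0.45]
    - [0,0,0,0,0,-0.005,0.45]
    - [0,0,0,0,0,-0.015,0.45]
    - [0,0,0,0,0,-0.03,0.45]
    - [0,0,2.3,0,0,-0.04,0.45]

```text
time: 30.82
tool_pos: [0.6147, -0.3063, 0.1021]
tcp_rot: [-3.134, -0.147, 0.01]
wrist_force: [-0.5, -0.9, -0.5]
width: 0.451
grip_force: 0.0
```

Emit:
drive_tool:
  rows:
    - [0,0,2.3,0,0,-0.03,0.45]
    - [0,0,0,0,0,0,0.45]
    - [0,0,0,0,0,0,0.45]
    - [0,0,0,0,0,0,0.45]

```text
time: 31.15
tool_pos: [0.6174, -0.3077, 0.1354]
tcp_rot: [3.14, 0.086, 0.002]
wrist_force: [-0.5, -0.8, -0.2]
width: 0.453
grip_force: 0.0
```

```bash
python3 plan.py .640 -.0923 .14 -1.517
python3 - <<'E'
from h import *
c,s=wrist(); save(c,"w13.png")
for r in masks_of(c,"cam_lock")[:2]: print(r["score"],r["bbox"],fit([(c,np.array(r["mask"]))],"cam_lock",(.6178,-.3074),[3.27],z=.006))
E
```

```text
pos [ 0.6174 -0.3077  0.1354] yyaw -1.516 tilt 0.07 q6 1.02 w 0.453 grip 0.0 F [-0.5 -0.8 -0.2] t 31.1
move now (tool xyz): [ 0.0343 -0.2139 -0.0046]
turn az deg: 0.0 then move: [ 0.0342 -0.2139 -0.0046]
0.82 [296.0, 178.9, 331.4, 246.1] (array([ 0.61417312, -0.30631175,  3.30752054]), np.float64(0.9466949105262756))
```

Emit:
drive_tool:
  rows:
    - [0,0,0,0.003,-0.018,0,0.45]
    - [0,0,0,0.0056,-0.035,0,0.45]
    - [0,0,0,0.0056,-0.035,0,0.45]
    - [0,0,0,0.0056,-0.035,0,0.45]
    - [0,0,0,0.0056,-0.035,0,0.45]
    - [0,0,0,0.005,-0.03,0,0.45]
    - [0,0,0,0.0035,-0.0258,0,0.45]
    - [0,0,0,0,0,0,0.45]

```text
time: 31.92
tool_pos: [0.6383, -0.0863, 0.1324]
tcp_rot: [-3.137, -0.092, 0.005]
wrist_force: [-0.4, -0.4, 0.2]
width: 0.45
grip_force: 0.0
```

Emit:
drive_tool:
  rows:
    - [0,0,0,0,0,0,0.45]
    - [0,0,0,0,0,0,0.45]
    - [0,0,0,0,0,0,0.45]
    - [0,0,0,0,0,0,0.45]

```text
time: 32.25
tool_pos: [0.6392, -0.0934, 0.1339]
tcp_rot: [3.14, 0.083, -0.001]
wrist_force: [-0.2, -0.8, -0.2]
width: 0.451
grip_force: 0.0
```

```bash
python3 plan.py .640 -.0923 .003 -1.517;python3 look.py w14.png long_pull
```

```text
pos [ 0.6392 -0.0934  0.1339] yyaw -1.518 tilt 0.04 q6 1.33 w 0.451 grip 0.0 F [-0.2 -0.8 -0.2] t 32.2
move now (tool xyz): [ 0.0009 -0.0011  0.1309]
turn az deg: -0.1 then move: [ 0.0009 -0.0011  0.1309]
long_pull 0.78 [275. 107. 324. 268.] [ 0.6391 -0.0922  3.1989] 0.9248491525650024
```

View pics/w14.png

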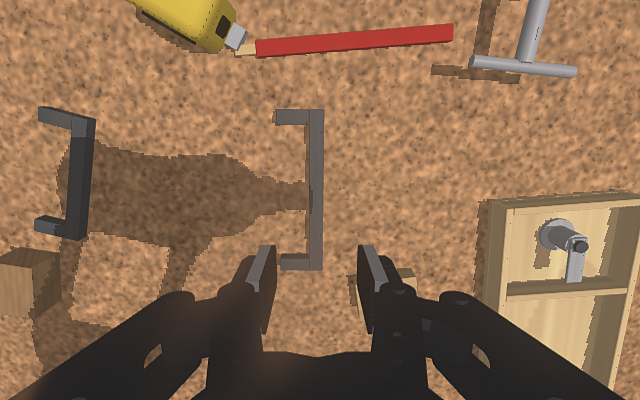

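The long pull's bar runs down column 316 between the fingers, and the cam lock stands upright in its compartment. Gripping the pull.

Emit:
drive_tool:
  rows:
    - [0,0,0,0.0005,-0.001,0.03,0.45]
    - [0,0,0,0,0,0.035,0.45]
    - [0,0,0,0,0,0.03,0.45]
    - [0,0,0,0,0,0.018,0.45]
    - [0,0,0,0,0,0.01,0.45]
    - [0,0,0,0,0,0.005,0.45]
    - [0,0,0,0,0,0.002,0.45]
    - [0,0,0,0,0,0,0.45]

```text
time: 33.02
tool_pos: [0.6408, -0.0918, 0.0051]
tcp_rot: [3.14, 0.084, 0.002]
wrist_force: [-0.4, 0.1, 0.3]
width: 0.451
grip_force: 0.0
```

Emit:
drive_tool:
  rows:
    - [0,0,0,0,0,0,0.45]
    - [0,0,0,0,0,0,0.45]
    - [0,0,0,0,0,0,0.45]

```text
time: 33.27
tool_pos: [0.6411, -0.0915, 0.0059]
tcp_rot: [3.14, 0.085, 0.004]
wrist_force: [0.7, -0.1, -0.0]
width: 0.45
grip_force: 0.0
```

```bash
python3 plan.py .640 -.0923 .003 -1.517
```

```text
pos [ 0.6411 -0.0915  0.0059] yyaw -1.517 tilt 0.15 q6 1.34 w 0.45 grip 0.0 F [ 0.7 -0.1 -0. ] t 33.3
move now (tool xyz): [-0.0012  0.0007  0.0029]
turn az deg: 0.0 then move: [-0.0012  0.0007  0.0029]
```

Emit:
drive_tool:
  rows:
    - [0,0,0,-0.001,0,0.0025,0.4]
    - [0,0,0,0,0,0,0.2]
    - [0,0,0,0,0,0,0]
    - [0,0,0,0,0,0,0]
    - [0,0,0,0,0,0,0]
    - [0,0,0,0,0,0,0]
    - [0,0,0,0,0,0,0]
    - [0,0,0,0,0,0,0]
  force: 60

```text
time: 33.93
tool_pos: [0.639, -0.0914, 0.002]
tcp_rot: [-3.14, -0.085, -0.0]
wrist_force: [-0.2, -1.3, 3.3]
width: 0.119
grip_force: 60.7
```

```bash
python3 plan.py .640 -.0923 .003 -1.517
```

```text
pos [ 0.639  -0.0914  0.002 ] yyaw -1.517 tilt 0.01 q6 1.34 w 0.119 grip 60.7 F [-0.2 -1.3  3.3] t 33.9
move now (tool xyz): [ 0.0009  0.001  -0.001 ]
turn az deg: 0.0 then move: [ 0.0009  0.001  -0.001 ]
```

Emit:
drive_tool:
  rows:
    - [0,0,0,0,0,-0.005,0]
    - [0,0,0,0,0,-0.015,0]
    - [0,0,-1.5,0,0,-0.03,0]
    - [0,0,-1.5,0,0,-0.03,0]
    - [0,0,-1.6,0,0,-0.015,0]
    - [0,0,0,0,0,0,0]
    - [0,0,0,0,0,0,0]
    - [0,0,0,0,0,0,0]

```text
time: 34.6
tool_pos: [0.6377, -0.0911, 0.0951]
tcp_rot: [-3.134, -0.21, 0.004]
wrist_force: [0.2, 0.9, -0.7]
width: 0.117
grip_force: 60.3
```

```bash
python3 plan.py .4857 -.3382 .008 -1.437
```

```text
pos [ 0.6377 -0.0911  0.0951] yyaw -1.437 tilt 0.15 q6 1.26 w 0.117 grip 60.3 F [ 0.2  0.9 -0.7] t 34.6
move now (tool xyz): [-0.1836  0.2246  0.0871]
turn az deg: 0.0 then move: [-0.1836  0.2246  0.0871]
```

Emit:
drive_tool:
  rows:
    - [0,0,0,-0.0123,0.015,0,0]
    - [0,0,0,-0.0205,0.025,0,0]
    - [0,0,0,-0.0205,0.025,0,0]
    - [0,0,0,-0.0205,0.025,0,0]
    - [0,0,0,-0.0205,0.025,0,0]
    - [0,0,0,-0.0205,0.025,0,0]
    - [0,0,0,-0.0205,0.025,0,0]
    - [0,0,0,-0.0205,0.025,0,0]

```text
time: 35.27
tool_pos: [0.5074, -0.3006, 0.094]
tcp_rot: [-3.132, -0.21, 0.006]
wrist_force: [-0.0, -0.1, -1.1]
width: 0.12
grip_force: 60.3
```

Emit:
drive_tool:
  rows:
    - [0,0,0,-0.0164,0.02,0,0]
    - [0,0,0,-0.0114,0.0141,0,0]
    - [0,0,0,0,0,0,0]
    - [0,0,0,0,0,0,0]
    - [0,0,0,0,0,0,0]
    - [0,0,0,0,0,0,0]
    - [0,0,0,0,0,0.02,0]
    - [0,0,0,0,0,0.02,0]

```text
time: 35.93
tool_pos: [0.4893, -0.338, 0.0579]
tcp_rot: [3.132, 0.214, 0.005]
wrist_force: [0.2, 0.1, -1.3]
width: 0.117
grip_force: 60.3
```

Emit:
drive_tool:
  rows:
    - [0,0,0,0,0,0,0]
    - [0,0,0,0,0,0,0]
    - [0,0,0,0,0,0,0]
    - [0,0,0,0,0,0,0]

```text
time: 36.27
tool_pos: [0.4882, -0.3383, 0.0581]
tcp_rot: [3.133, 0.212, 0.003]
wrist_force: [0.6, -0.5, -0.9]
width: 0.113
grip_force: 60.2
```

```bash
python3 plan.py .4857 -.3382 .008 -1.437;python3 look.py w15.png
```

```text
pos [ 0.4882 -0.3383  0.0581] yyaw -1.436 tilt 0.12 q6 0.79 w 0.113 grip 60.2 F [ 0.6 -0.5 -0.9] t 36.3
move now (tool xyz): [-0.0025 -0.0004  0.0501]
turn az deg: 0.1 then move: [-0.0025 -0.0004  0.0501]
```

View pics/w15.png

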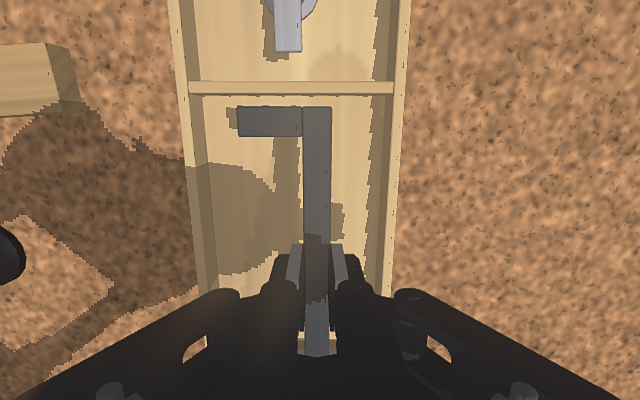

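The pull is level and square to the tray, between the side walls and short of the divider at row 88. Lowering it.

Emit:
drive_tool:
  rows:
    - [0,0,0,-0.002,0,0.015,0]
    - [0,0,0,0,0,0.015,0]
    - [0,0,0,0,0,0.01,0]
    - [0,0,0,0,0,0.006,0]
    - [0,0,0,0,0,0.002,0]
    - [0,0,0,0,0,0.001,0]
    - [0,0,0,0,0,0,0]
    - [0,0,0,0,0,0,0]

```text
time: 36.98
tool_pos: [0.4858, -0.3389, 0.0085]
tcp_rot: [3.133, 0.211, 0.002]
wrist_force: [0.6, -0.2, -0.8]
width: 0.12
grip_force: 60.3
```

Emit:
drive_tool:
  rows:
    - [0,0,0,0,0,0.0005,0]
    - [0,0,0,0,0,0,0]
    - [0,0,0,0,0,0,0]

```text
time: 37.23
tool_pos: [0.4858, -0.3389, 0.008]
tcp_rot: [3.133, 0.211, 0.002]
wrist_force: [-0.4, -0.0, 0.7]
width: 0.118
grip_force: 60.5
```

```bash
python3 plan.py .4857 -.3382 .008 -1.437
```

```text
pos [ 0.4858 -0.3389  0.008 ] yyaw -1.436 tilt 0.11 q6 0.79 w 0.118 grip 60.5 F [-0.4 -0.   0.7] t 37.2
move now (tool xyz): [-0.     -0.0007  0.    ]
turn az deg: 0.0 then move: [-0.     -0.0007  0.    ]
```

Emit:
drive_tool:
  rows:
    - [0,0,0,0,0,0.0005,0]
    - [0,0,0,0,0,0,0]
    - [0,0,0,0,0,0,0.35]
    - [0,0,0,0,0,0,0.35]
    - [0,0,0,0,0,0,0.35]
    - [0,0,0,0,0,0,0.35]
    - [0,0,0,0,0,-0.005,0.35]
    - [0,0,0,0,0,-0.015,0.35]

```text
time: 37.9
tool_pos: [0.4831, -0.3368, 0.0246]
tcp_rot: [-3.131, -0.211, 0.006]
wrist_force: [-0.5, -0.2, -0.4]
width: 0.347
grip_force: 0.0
```

Emit:
drive_tool:
  rows:
    - [0,0,0,0,0,-0.03,0.35]
    - [0,0,0,0,0,-0.04,0.35]
    - [0,0,0,0,0,-0.04,0.35]
    - [0,0,0,0,0,-0.04,0.35]
    - [0,0,0,0,0,-0.04,0.35]
    - [0,0,0,0,0,0,0.35]
    - [0,0,0,0,0,0,0.35]
    - [0,0,0,0,0,0,0.35]

```text
time: 38.57
tool_pos: [0.4849, -0.3382, 0.217]
tcp_rot: [3.134, 0.211, 0.0]
wrist_force: [-0.2, 0.1, -0.2]
width: 0.349
grip_force: 0.0
```

Emit:
drive_tool:
  rows:
    - [0,0,0,0,0,0,0.35]
    - [0,0,0,0,0,0,0.35]
    - [0,0,0,0,0,0,0.35]
    - [0,0,0,0,0,0,0.35]
    - [0,0,0,0,0,0,0.35]
    - [0,0,0,0,0,0,0.35]

```text
time: 39.07
tool_pos: [0.4849, -0.3382, 0.2162]
tcp_rot: [-3.134, -0.211, 0.001]
wrist_force: [-0.9, 0.8, -0.6]
width: 0.352
grip_force: 0.0
```

```bash
python3 plan.py .4857 -.3382 .008 -1.437
python3 - <<'E'
from h import *
np.set_printoptions(precision=4,suppress=True)
c,s=wrist(); save(c,"w16.png"); t=read_camera("side"); save(t,"s1.png")
for n,p,z in (("long_pull",(.4857,-.3382,3.275),.006),("cam_lock",(.615,-.307,3.29),.006),("level_foot",(.437,-.1258,0),0),("short_pull",(.6407,.1085,2.93),0)):
    for cc in (c,t):
        for r in masks_of(cc,n)[:1]: print(n,cc is t,round(r["score"],2),np.round(r["bbox"]),*fit([(cc,np.array(r["mask"]))],n,p[:2],[p[2]],z=z))
E
```

```text
pos [ 0.4849 -0.3382  0.2162] yyaw -1.436 tilt 0.05 q6 0.79 w 0.352 grip 0.0 F [-0.9  0.8 -0.6] t 39.1
move now (tool xyz): [8.000e-04 1.000e-04 2.082e-01]
turn az deg: 0.0 then move: [8.000e-04 1.000e-04 2.082e-01]
long_pull False 0.77 [286. 109. 324. 237.] [ 0.4855 -0.3385  3.2718] 0.9571861624717712
long_pull True 0.92 [342. 321. 423. 397.] [ 0.4874 -0.3386  3.2774] 0.868437647819519
cam_lock False 0.83 [291.  27. 319.  80.] [ 0.6137 -0.3064  3.3064] 0.8904640674591064
level_foot False 0.94 [ 90. 170. 146. 212.] [ 0.4357 -0.1256  0.1289] 0.9588788151741028
level_foot True 0.57 [287. 252. 312. 282.] [ 0.4373 -0.125  -0.0761] 0.9388746619224548
short_pull True 0.57 [312. 138. 362. 162.] [0.6413 0.1087 2.937 ] 0.8312307000160217
```

View pics/s1.png

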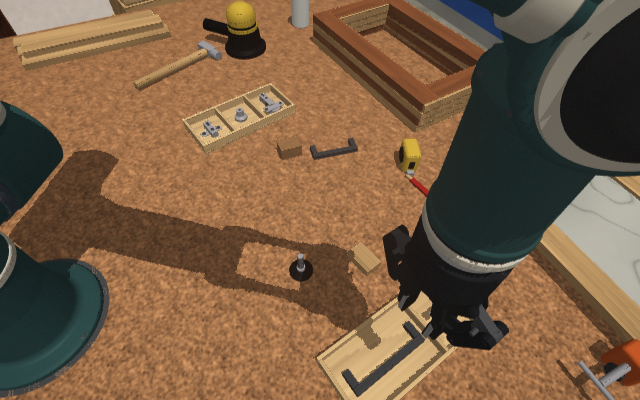

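The side view shows the door tray filled one piece to a compartment (210,128), (240,115) and (270,102), and the pull flat in the long compartment at (385,360). The foot and the short pull have not moved. Handing the job in.

```bash
python3 -c "
from workcell import workorder; print(workorder.finish_job())"
```

```text
the job is handed in; nothing more can be done
None
```

Both kits are made up and the job is handed in at about 39 s (the call returned no verdict): all five pieces were measured inside their compartments, and the short pull and levelling foot still at their starting places.

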